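Close the carrier case without letting its cover drop

ROBOT

A 6-joint arm with a two-finger parallel gripper is mounted at the origin on a cart in front of the work surface, level with it; the furniture and walls round the work are solid. World frame = base frame: x ahead of the robot, y to its left, z up, the work surface at z = 0. Lengths are in m, angles in degrees, forces in N, time in s.
With the tool pointing down it reaches from about 0.3 to 0.75 m from the base axis. Payload 8.5 kg.
Tool frame: the origin (TCP) lies at the very end of the fingers, on their centre line; the grasp point (between the pads) lies 19 mm behind it; x points along the fingers, y is the direction in which the jaws open and shut, and the axes are right-handed (so a half turn about x gives the same grasp; the last joint's range is limited). The gripper opens to 85 mm and grips with 20 to 120 N. Pads are 22 mm wide; open, the fingers measure 114 mm over their backs; the gripper's body (76 mm by 85 mm) begins 54 mm behind the grasp point. The pads swing forward as they close: fully open they stand 13 mm farther back than shut.
Start: joints at [50.804, 21.807, 74.336, -0, 83.858, -12.336], TCP at [0.248, 0.491, 0.231] pointing down, gripper open.
Joint ranges: [-178.18, 178.18], [-50.72, 133.34], [12.68, 142.11], [-81.47, 261.47], [9.98, 163.14], [-165.26, 165.26]. Speed limits (degrees/s): [136.94, 136.94, 180, 180, 180, 180].

INTERFACE

Orientations are given as a 3x3 rotation matrix whose columns are the frame's x, y, z axes.
In Python, from rig import sensors, cams, env gives the robot as it stands.
- The arm moves only by the shell command python3 -m crank 'ROWS' [FORCE]. ROWS is a JSON object of lists of equal length, an entry for each row: "hand": the closure in counts, from 0 (fully open) to 255 (shut); "translation": the shift along the tool's x, y, z in m, a list of three; "dr": the turn, a rotation vector about the tool's x, y, z in rad, a list of three. A call has 1 to 5 rows; each row is the pose to reach, as a shift and turn from the pose commanded when the call began, along the tool's axes at that moment; what a row does not reach only later rows make up. A row lasts 1/10 s, in which the tool goes at most 50 mm and 8.59 degrees, less where a joint would pass 70% of its speed; a pose out of reach is approached as far as the arm can. A call with a gripper value outside its range is refused whole. The fingers move at their own pace and stop on an object; FORCE is the grip in N (left out, the last holds). Time passes only in rows, so rows that repeat a pose let the fingers close. It gives the time, the measured TCP pose, the force and the opening at its end, in the units of the state.
- sensors.observe(): the state, without advancing time (a new reading comes with each control period).
- cams.get_image(name): name is "scene" or "side" or "wrist"; returns (picture, depth): 420x560x3 uint8, blue, green, red; 420x560 float32, m along the optical axis (not along the pixel's ray), 0 where there is no reading.
- cams.calibration(name): a dict with "vertical_fov" (degrees; the focal length in pixels is half the picture's height over the tangent of half this angle, whatever the lens; pixels are square), "cx", "cy" (the principal point, pixels), "distortion" ([k1, k2, p1, p2, k3] as OpenCV has them; the pictures are not rectified), "extrinsics" (4x4, takes a point from camera to world coordinates). Camera axes: x right, y down, z forward; pixel columns grow to the right and rows downward; lengths in m; the calibration is good to about 2 mm. A picture is of the moment at which its call begins: read the wrist's pose just before it. calibration takes no time and is no camera call; for the wrist camera it gives the pose at the moment of the call.
- env.close_job(): hands the job in, once; it reports no verdict.
The state is a dict: "time_s": time; "q": joint angles; "qvel": joint speeds; "joint_efforts": joint torques, N m; "position": TCP position; "tool_rot": TCP orientation; "ft_force": force on the tool from outside, world axes, zero at the start; "wrist_torque": the same for the moment, N m; "grip_width": finger opening in m.
Only numpy, scipy, OpenCV 4.12 (cv2) and the standard library are available. Lean on these libraries where they do the work, as an engineer would, in place of code of your own. Each camera call takes 0.05 s, during which the arm holds its last target. There are 200 camera calls.

TASK

The cover of the small metal case is tipped back past upright and will slam if it is let go. Bring it forward over its balance point, catch its weight on the outside of your fingers, and lower it gently until it is fully shut on the case over the wafer box; then take your fingers away. Never let the cover drop, grip or force nothing, and do not shift or lift the case or disturb the other things on the bench.

Things in the scene. Friction and masses are not known exactly. Their poses are not given: they have to be found in the camera images.
- case: open-topped aluminium case with rubber feet, standing loose on the bench to the robot's left, 2.5 kg, 155 (x) x 170 (y) mm outside, rim 66 mm above the bench. Origin: centre of its underside. Its +x axis points to the hinged wall (roughly toward the robot's right), its -x axis to the opposite wall (the front, roughly the robot's left), z up
- cover (a joint): hinge angle of the grey plastic cover: 0 = shut on the rim, pi/2 = upright, 1.85 rad = tipped back against its stop (its start). It weighs 0.2 to 0.3 kg and balances at about 1.52 rad: above, it falls back to the stop; below, it falls shut by itself, with little friction (0.02 N m) and damping (0.03 N m s/rad)
- hinge (a point): centre of the hinge axis along the case's hinged rim (right-hand side as the robot sees it), parallel to case y; fixed to the case, 82.5 mm from its origin along case +x, 67 mm up
- handle (a point): middle of the bar of the steel bow handle on the cover's outer face (its right side while open). Bar parallel to the hinge, 10 mm thick, its axis 130 mm from the hinge along the plate and 53 mm off the outer face: 48 mm clear between bar and plate, 88 mm between the legs. Shut fingers reach into this gap over the free edge; pulled past balance, the cover lands with its bar on their far side
- cover_edge (a point): middle of the cover's free edge, on the inner face, 166 mm from the hinge axis (about 0.23 m above the bench at the start). The cover is a flat plate 6 mm thick, 174 mm wide, its inner face in the plane of the hinge axis. The fingers, tilted 30 to 45 degrees with tips toward the hinge, can stay under the bar and above the plate until it is fully shut
- wafer_box: flat round white wafer box with a blue rim, 115 x 121 x 16 mm, lying loose on the floor of the case; stays there. Origin: centre of its underside
- usb_stick: bystander: black USB stick, 18 x 52 x 8 mm, on the bench on the hinge side of the case. Origin: centre of its underside
- marker: bystander: white marker with black cap, 15 x 130 x 18 mm, on the bench beyond the case as the robot sees it. Origin: centre of its underside
- loupe: bystander: black loupe, 42 x 66 x 24 mm, on the bench in front of the case (robot's left). Origin: centre of its underside
- scanner: bystander: dark hand scanner, 138 x 62 x 34 mm, lying to the right. Origin: centre of its underside
- wash_bottle: bystander: white wash bottle with bent spout, 263 mm tall, at the right. Origin: centre of its underside
- mouse: bystander: black computer mouse, 110 x 60 x 38 mm, at the back of the bench. Origin: centre of its underside
- flux_bottle: bystander: small white dropper bottle, 34 x 34 x 105 mm, at the right. Origin: centre of its underside
- oil_bottle: bystander: small white bottle with black tip, 40 x 40 x 120 mm, at the right. Origin: centre of its underside
- cot_jar: bystander: white jar with blue lid, 60 x 60 x 70 mm, at the right. Origin: centre of its underside

How it is judged:
By the outcome, as a careful person would: the job done as asked, in the order asked, and still so for the second after the job is handed in, with the robot touching nothing.
It also fails if it takes over 48 s, if anything falls off the work surface, if the arm or the gripper's body presses on something with over 40 N, if the wrist force passes 120 N, or if a joint passes its speed limit or range.

## Working session

There is one attempt and no reset: what is moved stays moved. The work goes in short steps, Python scripts to look and compute and a shell command to move; the robot and the scene stay as the last step left them, time stands still between calls to the robot, and variables do not carry over. Pictures are saved under pics/ and viewed, about 8 in all and at most 12, crops included, and the job is handed in when it is done.

```bash
ls; mkdir -p pics; python3 - <<'E'
from rig import sensors,cams
import cv2,numpy as np
s=sensors.observe(); print({k:np.round(v,3).tolist() for k,v in s.items()})
ims=[]
for n in ("scene","side"):
    im,d=cams.get_image(n); cv2.imwrite(f"pics/{n}0.png",im); np.save(f"pics/{n}0.npy",d); 
    c=cams.calibration(n); print(n,c["vertical_fov"],c["cx"],c["cy"],c["distortion"],np.round(c["extrinsics"],3).tolist())
E
```

```text
pics
{'time_s': 0.0, 'q': [50.803, 21.842, 74.386, 0.002, 83.859, -12.336], 'qvel': [0.064, 0.077, 0.066, 0.051, 0.02, 0.173], 'joint_efforts': [-0.001, -44.847, -23.128, -0.0, 0.005, -0.0], 'position': [0.248, 0.49, 0.231], 'tool_rot': [[-0.001, 0.452, 0.892], [-0.001, 0.892, -0.452], [-1.0, -0.001, -0.0]], 'ft_force': [-0.344, -0.423, -0.199], 'wrist_torque': [0.027, 0.006, 0.021], 'grip_width': 0.085}
scene 42.080182737752445 278.7135678961812 206.37181757029037 [0.03180129 0.         0.         0.         0.        ] [[0.654, -0.399, 0.643, -0.547], [-0.756, -0.365, 0.543, -0.929], [0.019, -0.841, -0.54, 1.057], [0.0, 0.0, 0.0, 1.0]]
side 44.05752721306045 281.5627788020935 211.07129144031367 [-0.15053146  0.          0.          0.          0.        ] [[0.947, -0.278, 0.163, 0.253], [-0.322, -0.804, 0.5, -0.997], [-0.008, -0.525, -0.851, 1.882], [0.0, 0.0, 0.0, 1.0]]
```

View pics/scene0.png

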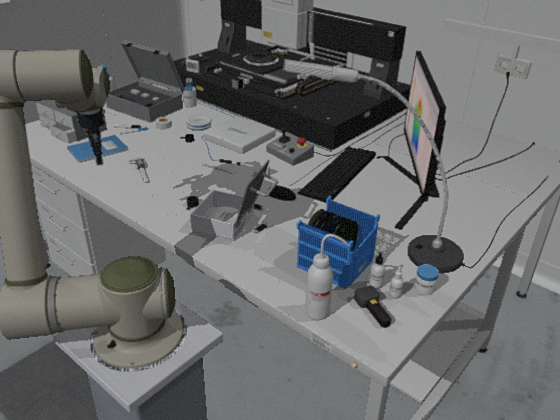

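View pics/side0.png

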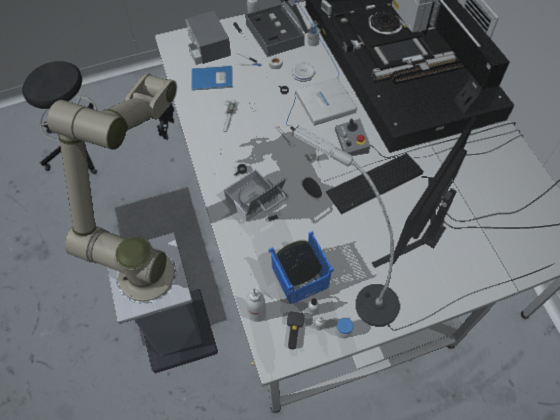

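The case is at about (230,210) in the scene view and (255,195) in the side view, with its cover leaning back. Next I'll enlarge both.

```bash
cat > h.py <<'E'
import cv2,numpy as np
from rig import cams,sensors
def P(n,uv,d=None,c=None,z=None):
    c=c or cams.calibration(n); f=210/np.tan(np.radians(c["vertical_fov"]/2))
    K=np.array([[f,0,c["cx"]],[0,f,c["cy"]],[0,0,1]]); uv=np.float64(uv).reshape(-1,1,2)
    r=cv2.undistortPoints(uv,K,np.array(c["distortion"]))[:,0]; r=np.c_[r,np.ones(len(r))]
    E=np.array(c["extrinsics"])
    if z is not None:
        w=r@E[:3,:3].T; return E[:3,3]+w*((z-E[2,3])/w[:,2])[:,None]
    return (r*np.asarray(d).reshape(-1,1))@E[:3,:3].T+E[:3,3]
E
python3 - <<'E'
import cv2,numpy as np
from h import P
out=[]
for n,(x,y) in (("scene",(180,150)),("side",(215,150))):
    im=cv2.imread(f"pics/{n}0.png"); out.append(cv2.resize(im[y:y+100,x:x+100],(400,400),interpolation=cv2.INTER_CUBIC))
    d=np.load(f"pics/{n}0.npy"); v,u=np.mgrid[0:420,0:560]
    p=P(n,np.c_[u.ravel(),v.ravel()],d.ravel()).reshape(420,560,3); np.save(f"pics/{n}0_xyz.npy",p)
    m=(d>0)&(p[...,0]>.2)&(p[...,0]<.8)&(p[...,1]>-.1)&(p[...,1]<.5)&(p[...,2]<.35)
    print(n,m.sum())
    for lo,hi in ((-.02,.01),(.055,.075),(.1,.15),(.15,.2),(.2,.25),(.25,.3)):
        k=m&(p[...,2]>lo)&(p[...,2]<hi); q=p[k]
        if len(q): print(lo,hi,k.sum(),np.round(np.percentile(q,[2,50,98],axis=0),3).tolist())
cv2.imwrite("pics/c1.png",np.hstack(out))
E
```

```text
scene 24338
-0.02 0.01 10806 [[0.309, -0.088, -0.013], [0.459, 0.13, 0.001], [0.78, 0.488, 0.007]]
0.055 0.075 392 [[0.403, 0.103, 0.055], [0.456, 0.226, 0.063], [0.592, 0.3, 0.073]]
0.1 0.15 163 [[0.458, 0.075, 0.102], [0.515, 0.097, 0.124], [0.62, 0.137, 0.149]]
0.15 0.2 331 [[0.464, 0.027, 0.152], [0.54, 0.072, 0.181], [0.618, 0.122, 0.199]]
0.2 0.25 166 [[0.224, 0.054, 0.2], [0.532, 0.082, 0.22], [0.626, 0.446, 0.247]]
0.25 0.3 100 [[0.205, 0.42, 0.251], [0.222, 0.438, 0.273], [0.236, 0.452, 0.299]]
side 15197
-0.02 0.01 10108 [[0.317, -0.086, -0.01], [0.543, 0.142, 0.001], [0.79, 0.488, 0.009]]
0.055 0.075 190 [[0.406, 0.105, 0.056], [0.469, 0.253, 0.064], [0.594, 0.302, 0.075]]
0.1 0.15 102 [[0.46, 0.078, 0.101], [0.532, 0.102, 0.125], [0.619, 0.137, 0.149]]
0.15 0.2 243 [[0.467, 0.026, 0.152], [0.555, 0.072, 0.181], [0.621, 0.124, 0.198]]
0.2 0.25 133 [[0.469, 0.056, 0.201], [0.546, 0.084, 0.222], [0.626, 0.116, 0.234]]
0.25 0.3 32 [[0.215, 0.423, 0.251], [0.229, 0.443, 0.276], [0.238, 0.452, 0.297]]
```

View pics/c1.png

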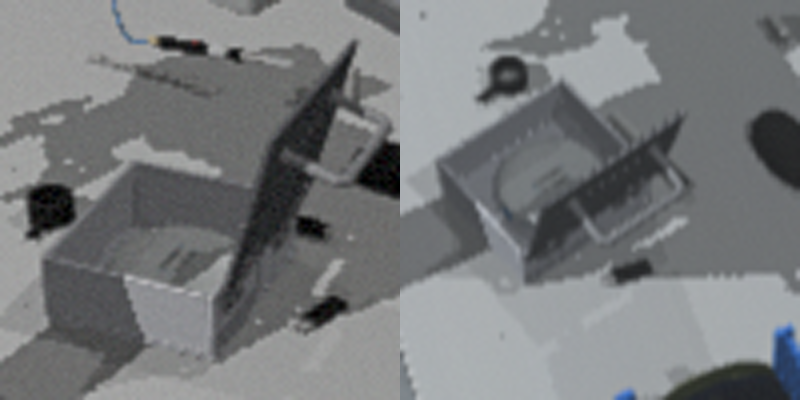

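The scene crop shows the plate edge running from (275,145) to (355,42), with the bow handle bar from (340,180) to (388,125). In the side crop the bar runs from (605,238) to (688,183). Next I'll fit the plate, the rim and the handle from the depth points.

```bash
python3 - <<'E'
import numpy as np
a=[]
for n,b in (("scene",(180,150)),("side",(215,150))):
    p=np.load(f"pics/{n}0_xyz.npy")[b[1]:b[1]+100,b[0]:b[0]+100].reshape(-1,3); a.append(p)
Q=np.vstack(a)
m=(Q[:,2]>.085)&(Q[:,2]<.26)&(Q[:,0]>.42)&(Q[:,0]<.68)&(Q[:,1]<.2)&(Q[:,1]>-.02); q=Q[m]
rng=np.random.default_rng(0);best=None
for _ in range(2000):
    s=q[rng.choice(len(q),3,False)]; nn=np.cross(s[1]-s[0],s[2]-s[0]); 
    if np.linalg.norm(nn)<1e-4: continue
    nn/=np.linalg.norm(nn); k=abs((q-s[0])@nn)<.003
    if best is None or k.sum()>best.sum(): best=k
pl=q[best]; c=pl.mean(0); nn=np.linalg.svd(pl-c)[2][2]; 
if nn[2]<0: nn=-nn     # inner face normal when tipped back points up & front
print("plate",best.sum(),"of",len(q),"n",nn,"lean deg",np.degrees(np.arctan2(np.hypot(*nn[:2]),nn[2])))
xh=-nn[:2]/np.hypot(*nn[:2]); yh=np.array([-xh[1],xh[0]]); print("case x",xh,"yaw",np.degrees(np.arctan2(xh[1],xh[0])))
w=pl[:,:2]@yh; X=(pl[:,:2]@xh); print("width y",np.percentile(w,[0.5,2,98,99.5]),"z",pl[:,2].min(),pl[:,2].max())
A=np.polyfit(pl[:,2],X,1); print("x at z .067",np.polyval(A,.067),"slope",A[0],"expected .287")
off=(q-c)@nn; h=q[off<-.02]; hx=h[:,:2]@xh; hy=h[:,:2]@yh
o=-off[off<-.02]; print("handle n",len(h),"off pctl",np.percentile(o,[5,50,80,95]));
b=o>.04; print("bar c",h[b].mean(0),"y range",np.percentile(hy[b],[2,98]),np.median(o[b]))
# rim
r=Q[(abs(Q[:,2]-.066)<.006)&(Q[:,0]>.35)&(Q[:,1]<.36)&(Q[:,1]>.05)]; rx=r[:,:2]@xh; ry=r[:,:2]@yh
print("rim",len(r),np.percentile(rx,[1,5,95,99]),np.percentile(ry,[1,5,95,99]))
E
```

```text
plate 854 of 1216 n [-0.32742316  0.90839858  0.2600117 ] lean deg 74.929243521031
case x [ 0.33908586 -0.94075543] yaw -70.17881044269784
width y [0.45636934 0.45870484 0.6287815  0.6327683 ] z 0.08500007421428069 0.23466224651455825
x at z .067 0.06689598562854557 slope 0.2690324101119486 expected .287
handle n 222 off pctl [0.02391468 0.05015733 0.05551116 0.057781  ]
bar c [0.56164363 0.04148754 0.18008921] y range [0.49209619 0.60006632] 0.052902355814748024
rim 385 [-0.10164965 -0.09957391  0.05179563  0.06632307] [0.45664047 0.45871821 0.62991209 0.63544529]
```

Estimates so far (hinge frame from the outer face, corrected by the 6 mm thickness):
- **Case:** yaw is -70.2°, with the hinge at about (0.533, 0.127, 0.067).
- **Handle bar:** its predicted position, x' = 0.1535 and z = 0.176, agrees with the measured 0.151 and 0.180.

Next I'll write the planner and check for obstacles.

```bash
cat > plan.py <<'E'
import numpy as np,sys
from scipy.spatial.transform import Rotation as R
from rig import sensors
XH=np.array([.339,-.9408,0]);YH=np.array([.9408,.339,0]);Z=np.array([0,0,1.])
H=.061*XH+.545*YH+.067*Z
def pose(a,tau,s,d=16.,H=H):
    """cover angle, finger tilt (deg); s mm tip beyond the bar, d mm centre line to bar axis (16=touch)"""
    a,t=np.radians([a,tau])
    er=-np.cos(a)*XH+np.sin(a)*Z; eo=np.sin(a)*XH+np.cos(a)*Z
    x=-np.cos(t)*er-np.sin(t)*eo; n=np.sin(t)*-er+np.cos(t)*eo  # n: toward bar
    B=H+.130*er+.059*eo
    y=YH; return B-d/1e3*n+s/1e3*x, np.c_[x,y,np.cross(x,y)]
def gap(tau,s,d):
    t=np.radians(tau); return 53-d*np.cos(t)-(s*np.sin(t))-11*np.cos(t)
def rel(p,Rm,p0,R0): return R0.T@(p-p0), R.from_matrix(R0.T@Rm).as_rotvec()
if __name__=="__main__":
    st=sensors.observe(); p0=np.array(st["position"]);R0=np.array(st["tool_rot"])
    for arg in sys.argv[1:]:
        v=[float(k) for k in arg.split(",")]; p,Rm=pose(*v); t,dr=rel(p,Rm,p0,R0)
        print(arg,"tcp",p.round(3),"gap to plate mm %.1f"%gap(v[1],v[2],v[3]if len(v)>3 else 16),"T",t.round(4).tolist(),"dr",dr.round(4).tolist(),"deg %.1f"%np.degrees(np.linalg.norm(dr)))
        p0,R0=p,Rm
E
python3 plan.py 106,22,-60,22 106,22,25,22
python3 - <<'E'
import numpy as np
for n in ("scene","side"):
    p=np.load(f"pics/{n}0_xyz.npy").reshape(-1,3)
    for lo,hi in ((.1,.2),(.2,.3),(.3,.45),(.45,.8)):
        k=(p[:,2]>lo)&(p[:,2]<hi)&(p[:,0]>.3)&(p[:,0]<1.)&(p[:,1]>-.45)&(p[:,1]<.6); q=p[k]
        b=(q[:,:2]//.1*.1).round(1); u,c=np.unique(b,axis=0,return_counts=True)
        print(n,lo,[(*x,int(m)) for x,m in zip(u.tolist(),c) if m>15])
E
```

```text
106,22,-60,22 tcp [0.571 0.022 0.237] gap to plate mm 44.9 T [-0.0055, -0.2721, 0.5] dr [0.7273, 0.6311, 0.2519] deg 57.0
106,22,25,22 tcp [0.554 0.071 0.17 ] gap to plate mm 13.0 T [0.085, -0.0, -0.0] dr [-0.0, 0.0, 0.0] deg 0.0
scene 0.1 [(0.3, -0.4, 564), (0.3, -0.3, 238), (0.4, -0.3, 244), (0.4, -0.2, 408), (0.4, 0.0, 140), (0.5, -0.4, 152), (0.5, -0.3, 661), (0.5, -0.2, 427), (0.5, 0.0, 189), (0.5, 0.1, 97), (0.6, -0.3, 685), (0.6, -0.2, 366), (0.6, 0.0, 35), (0.6, 0.1, 33), (0.8, -0.5, 123), (0.9, -0.4, 134), (0.9, -0.3, 144)]
scene 0.2 [(0.3, -0.4, 58), (0.3, -0.3, 30), (0.4, -0.4, 34), (0.4, 0.0, 46), (0.5, 0.0, 83), (0.6, 0.1, 24), (0.8, -0.5, 88), (0.8, -0.4, 95), (0.9, -0.4, 178), (0.9, -0.3, 186)]
scene 0.3 [(0.8, -0.4, 194), (0.8, -0.3, 117), (0.9, -0.4, 267), (0.9, -0.3, 296)]
scene 0.45 [(0.3, 0.4, 21), (0.6, -0.1, 27), (0.6, 0.0, 341), (0.7, -0.2, 19), (0.7, -0.1, 536), (0.7, 0.0, 29), (0.8, -0.3, 84), (0.8, -0.2, 145), (0.9, -0.3, 30)]
side 0.1 [(0.3, -0.4, 240), (0.3, -0.3, 77), (0.4, -0.4, 18), (0.4, -0.3, 62), (0.4, -0.2, 96), (0.4, 0.0, 66), (0.5, -0.4, 66), (0.5, -0.3, 489), (0.5, -0.2, 434), (0.5, 0.0, 142), (0.5, 0.1, 79), (0.6, -0.3, 413), (0.6, -0.2, 351), (0.6, 0.0, 30), (0.6, 0.1, 28), (0.8, -0.5, 50), (0.9, -0.4, 45), (0.9, -0.3, 28)]
side 0.2 [(0.3, -0.4, 22), (0.3, -0.3, 17), (0.4, -0.4, 20), (0.4, 0.0, 27), (0.5, 0.0, 74), (0.6, 0.1, 22), (0.8, -0.5, 44), (0.8, -0.4, 46), (0.9, -0.4, 99), (0.9, -0.3, 97)]
side 0.3 [(0.8, -0.4, 121), (0.8, -0.3, 74), (0.9, -0.4, 202), (0.9, -0.3, 214)]
side 0.45 [(0.3, 0.4, 84), (0.6, 0.0, 269), (0.7, -0.1, 441), (0.7, 0.0, 73), (0.8, -0.3, 53), (0.8, -0.2, 119), (0.9, -0.4, 18), (0.9, -0.3, 32)]
```

```bash
python3 - <<'E'
import numpy as np
p=np.vstack([np.load(f"pics/{n}0_xyz.npy").reshape(-1,3) for n in ("scene","side")])
q=p[(p[:,2]>.4)&(p[:,2]<.9)&(p[:,0]>.5)&(p[:,0]<1.)&(p[:,1]>-.3)&(p[:,1]<.6)]
for lo in np.arange(-.3,.3,.04):
    k=q[(q[:,1]>lo)&(q[:,1]<=lo+.04)]
    if len(k)>8: print(round(lo,2),len(k),np.percentile(k,[3,50,97],axis=0).round(3).tolist())
E
```

```text
-0.3 356 [[0.842, -0.298, 0.403], [0.942, -0.28, 0.434], [0.988, -0.261, 0.453]]
-0.26 180 [[0.833, -0.259, 0.408], [0.844, -0.247, 0.45], [0.999, -0.223, 0.47]]
-0.22 117 [[0.822, -0.218, 0.467], [0.832, -0.201, 0.481], [0.841, -0.182, 0.495]]
-0.18 123 [[0.81, -0.179, 0.487], [0.822, -0.162, 0.5], [0.834, -0.141, 0.511]]
-0.14 105 [[0.792, -0.138, 0.503], [0.805, -0.12, 0.511], [0.819, -0.102, 0.518]]
-0.1 420 [[0.745, -0.098, 0.503], [0.769, -0.08, 0.523], [0.798, -0.061, 0.536]]
-0.06 398 [[0.713, -0.059, 0.507], [0.737, -0.041, 0.532], [0.768, -0.021, 0.542]]
-0.02 402 [[0.679, -0.019, 0.518], [0.704, -0.0, 0.539], [0.74, 0.019, 0.548]]
0.02 380 [[0.646, 0.021, 0.527], [0.67, 0.04, 0.545], [0.708, 0.059, 0.555]]
0.06 131 [[0.638, 0.06, 0.529], [0.654, 0.067, 0.551], [0.681, 0.082, 0.56]]
```

```bash
sed -i 's/B=H+/B=H-.010*YH+/' plan.py
python3 -m crank '{"hand":[255,255,255,255,255],"translation":[[-0.11,-0.04,0.04],[-0.11,-0.08,0.08],[-0.11,-0.12,0.11],[-0.11,-0.14,0.135],[-0.11,-0.14,0.135]],"dr":[[0,0,0],[0,0,0],[0,0,0],[0,0,0],[0,0,0]]}' 20
python3 -m crank '{"hand":[255,255,255,255,255],"translation":[[0,-0.03,0.03],[0,-0.07,0.07],[0,-0.11,0.10],[0,-0.14,0.135],[0,-0.14,0.135]],"dr":[[0.1,0,0],[0.25,0,0],[0.4,0,0],[0.55,0,0],[0.65,0,0]]}'
python3 plan.py 106,22,-60,22 106,22,25,22; python3 -c "
from rig import sensors;s=sensors.observe();print(s['q'],s['ft_force'],s['grip_width'])"
```

```text
time_s: 0.6
position: [0.3058, 0.3026, 0.342]
tool_rot: [[0.001, 0.452, 0.892], [0.0, 0.892, -0.452], [-1.0, 0.0, 0.001]]
ft_force: [-0.1, 0.1, -0.3]
grip_width: 0.0122
time_s: 1.1
position: [0.3643, 0.1144, 0.3409]
tool_rot: [[-0.001, 0.905, 0.425], [-0.001, 0.425, -0.905], [-1.0, -0.001, 0.001]]
ft_force: [-0.2, 0.5, 0.4]
grip_width: 0.0001
106,22,-60,22 tcp [0.562 0.018 0.237] gap to plate mm 44.9 T [0.1044, 0.1384, 0.1707] dr [0.089, 0.6636, 0.0317] deg 38.4
106,22,25,22 tcp [0.544 0.068 0.17 ] gap to plate mm 13.0 T [0.085, -0.0, -0.0] dr [-0.0, 0.0, 0.0] deg 0.0
[-4.44930708e-01  4.73476779e-01  8.40017380e+01 -6.58371077e-02
  9.55600923e+01 -2.55834283e+01] [-0.2152642   0.48843196  0.42105424] 5.234504122689514e-05
```

```bash

python3 -m crank '{"hand":[255,255,255,255,255],"translation":[[0,0.03,0.04],[0,0.06,0.08],[0.0,0.09,0.12],[0.02,0.12,0.16],[0.04,0.138,0.17]],"dr":[[0.02,0.13,0.0],[0.04,0.26,0.01],[0.06,0.4,0.02],[0.08,0.53,0.03],[0.089,0.6636,0.0317]]}'
python3 plan.py 106,22,-60,22 106,22,25,22; python3 - <<'E'
import cv2
from h import *
s=sensors.observe();print(s['q'],s['ft_force'])
out=[]
for n,(x,y) in (("scene",(150,90)),("side",(190,120))):
    im,d=cams.get_image(n); out.append(cv2.resize(im[y:y+133,x:x+133],(400,400),interpolation=cv2.INTER_CUBIC))
cv2.imwrite("pics/c2.png",np.hstack(out))
E
```

```text
time_s: 1.6
position: [0.5637, 0.0232, 0.3001]
tool_rot: [[-0.214, 0.938, 0.274], [0.581, 0.348, -0.735], [-0.785, 0.002, -0.62]]
ft_force: [-0.4, 0.8, 0.6]
grip_width: 0.0003
106,22,-60,22 tcp [0.562 0.018 0.237] gap to plate mm 44.9 T [0.0475, -0.0034, 0.0424] dr [0.0086, -0.0051, 0.0044] deg 0.6
106,22,25,22 tcp [0.544 0.068 0.17 ] gap to plate mm 13.0 T [0.085, -0.0, -0.0] dr [-0.0, 0.0, 0.0] deg 0.0
[-22.27740547  29.8460868   58.65257439  30.56595821 116.04456046
 -35.05362005] [-0.37821275  0.78469909  0.57005069]
```

View pics/c2.png

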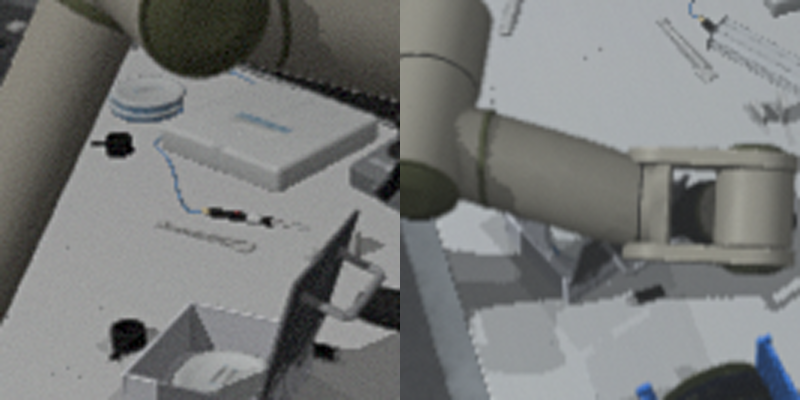

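The scene view still sees the cover and handle, but the forearm hides them in the side view. I'll move to the pre-insertion pose and check it in a shifted scene crop.

```bash

python3 -m crank '{"hand":[255,255,255],"translation":[[0.02,-0.002,0.02],[0.042,-0.0034,0.0424],[0.042,-0.0034,0.0424]],"dr":[[0,0,0],[0.0086,-0.0051,0.0044],[0.0086,-0.0051,0.0044]]}'
python3 plan.py 106,22,-60,22 106,22,25,22; python3 - <<'E'
import cv2
from h import *
s=sensors.observe();print(s['q'],s['ft_force'])
im,d=cams.get_image("scene"); np.save("pics/s2d.npy",d);cv2.imwrite("pics/s2.png",im); cv2.imwrite("pics/c3.png",cv2.resize(im[110:260,180:330],(600,600),interpolation=cv2.INTER_CUBIC))
E
```

```text
time_s: 2.0
position: [0.5594, 0.0184, 0.2398]
tool_rot: [[-0.215, 0.939, 0.267], [0.576, 0.343, -0.742], [-0.789, -0.006, -0.615]]
ft_force: [0.0, 0.1, 0.3]
grip_width: 0.0001
106,22,-60,22 tcp [0.562 0.018 0.237] gap to plate mm 44.9 T [0.0021, 0.0025, 0.0026] dr [-0.0005, 0.0012, 0.007] deg 0.4
106,22,25,22 tcp [0.544 0.068 0.17 ] gap to plate mm 13.0 T [0.085, -0.0, -0.0] dr [-0.0, 0.0, 0.0] deg 0.0
[-22.71089672  31.60605939  65.33251204  28.26526582 108.80036339
 -39.57699527] [0.0231116  0.14647629 0.31323212]
```

View pics/c3.png

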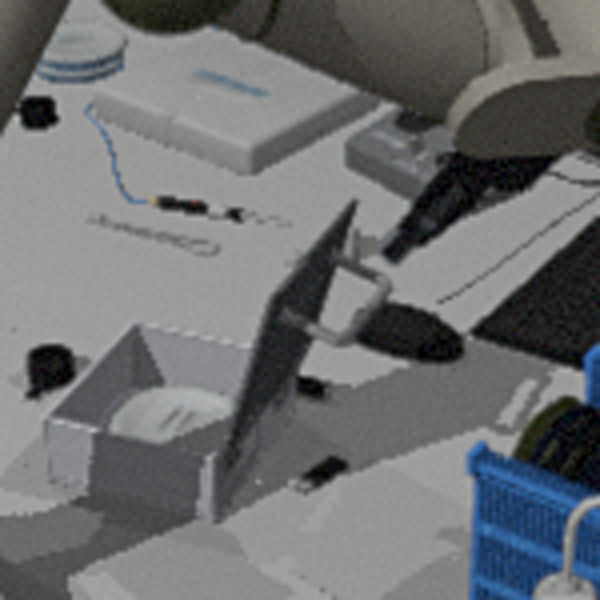

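The fingertips are at crop (390,255). Their line runs to about (350,310), between the plate and the bar, which spans (340,340) to (388,290). I'll insert along the finger axis.

```bash

python3 -m crank '{"hand":[255,255,255],"translation":[[0.02,0.002,0.001],[0.04,0.002,0.001],[0.055,0.002,0.001]],"dr":[[0,0,0],[0,0,0.005],[0,0,0.007]]}'
python3 -m crank '{"hand":[255,255,255],"translation":[[0.015,0,0],[0.031,0,0],[0.031,0,0]],"dr":[[0,0,0],[0,0,0],[0,0,0]]}'
python3 plan.py 106,22,25,24; python3 - <<'E'
import cv2
from h import *
im,d=cams.get_image("scene"); np.save("pics/s3d.npy",d);cv2.imwrite("pics/s3.png",im); cv2.imwrite("pics/c4.png",cv2.resize(im[140:240,210:310],(600,600),interpolation=cv2.INTER_CUBIC))
E
```

```text
time_s: 2.35
position: [0.5514, 0.0506, 0.1997]
tool_rot: [[-0.202, 0.941, 0.273], [0.577, 0.34, -0.743], [-0.792, 0.007, -0.611]]
ft_force: [-0.4, 0.0, -0.4]
grip_width: 0.0001
time_s: 2.65
position: [0.5446, 0.0687, 0.1747]
tool_rot: [[-0.204, 0.94, 0.272], [0.577, 0.34, -0.742], [-0.791, 0.005, -0.612]]
ft_force: [0.1, -0.8, -0.6]
grip_width: 0.0001
106,22,25,24 tcp [0.544 0.069 0.171] gap to plate mm 11.2 T [0.0035, -0.0007, 0.0018] dr [0.0045, 0.0044, -0.0033] deg 0.4
```

View pics/c4.png

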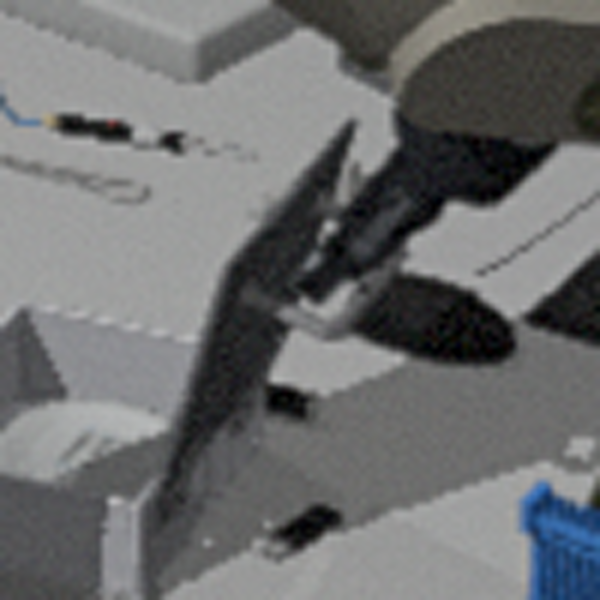

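The fingers are in the bow between bar and plate, tips at about (310,295), with no force felt. Next I'll compute the deeper, tilted pose and the rows for a rigid turn about the hinge.

```bash

python3 plan.py 106,25,33,22 106,28,40,19; python3 - <<'E'
from plan import *
for tau,s,d in ((28,40,19),(35,36,17)):
    p0,R0=pose(90,tau,s,d)
    for k in (1,2,4,6,8,10):
        t,dr=rel(*pose(90-k,tau,s,d),p0,R0); print(tau,k,t.round(4).tolist(),dr.round(4).tolist())
E
```

```text
106,25,33,22 tcp [0.542 0.073 0.165] gap to plate mm 9.1 T [0.0113, -0.001, 0.0017] dr [0.0048, 0.0576, -0.0043] deg 3.3
106,28,40,19 tcp [0.541 0.076 0.16 ] gap to plate mm 7.7 T [0.006, 0.0, 0.0009] dr [-0.0, 0.0524, 0.0] deg 3.0
28 1 [0.0005, -0.0, -0.0018] [-0.0, -0.0175, -0.0]
28 2 [0.001, 0.0, -0.0036] [-0.0, -0.0349, 0.0]
28 4 [0.0022, 0.0, -0.0071] [-0.0, -0.0698, -0.0]
28 6 [0.0035, 0.0, -0.0106] [0.0, -0.1047, -0.0]
28 8 [0.0049, -0.0, -0.014] [-0.0, -0.1396, 0.0]
28 10 [0.0064, -0.0, -0.0174] [0.0, -0.1745, 0.0]
35 1 [0.0008, -0.0, -0.0018] [0.0, -0.0175, 0.0]
35 2 [0.0016, -0.0, -0.0036] [0.0, -0.0349, -0.0]
35 4 [0.0033, -0.0, -0.0072] [0.0, -0.0698, -0.0]
35 6 [0.0051, -0.0, -0.0107] [0.0, -0.1047, -0.0]
35 8 [0.007, -0.0, -0.0141] [-0.0, -0.1396, -0.0]
35 10 [0.0091, -0.0, -0.0175] [0.0, -0.1745, -0.0]
```

```bash

python3 -m crank '{"hand":[255,255,255,255],"translation":[[0.006,-0.001,0.001],[0.0113,-0.001,0.0017],[0.017,-0.001,0.0026],[0.017,-0.001,0.0026]],"dr":[[0.004,0.03,-0.004],[0.0048,0.0576,-0.0043],[0.0048,0.11,-0.0043],[0.0048,0.11,-0.0043]]}'
python3 plan.py 106,28,40,19
python3 -m crank '{"hand":[255,255,255,255,255],"translation":[[0.001,0,-0.0036],[0.0022,0,-0.0071],[0.0035,0,-0.0106],[0.0049,0,-0.014],[0.0064,0,-0.0174]],"dr":[[0,-0.0349,0],[0,-0.0698,0],[0,-0.1047,0],[0,-0.1396,0],[0,-0.1745,0]]}'
python3 plan.py 96,28,40,19
```

```text
time_s: 3.1
position: [0.5412, 0.0751, 0.1585]
tool_rot: [[-0.237, 0.941, 0.24], [0.658, 0.337, -0.673], [-0.715, -0.002, -0.699]]
ft_force: [-1.7, 4.7, 8.4]
grip_width: -0.0001
106,28,40,19 tcp [0.541 0.076 0.16 ] gap to plate mm 7.7 T [-0.0006, 0.0004, -0.0017] dr [-0.0027, -0.0067, 0.0003] deg 0.4
time_s: 3.6
position: [0.5355, 0.0913, 0.1663]
tool_rot: [[-0.189, 0.941, 0.28], [0.524, 0.338, -0.782], [-0.83, -0.001, -0.557]]
ft_force: [1.1, -0.8, 0.8]
grip_width: -0.0
96,28,40,19 tcp [0.536 0.092 0.168] gap to plate mm 7.7 T [-0.0008, 0.0003, -0.0011] dr [-0.0015, 0.0021, 0.0005] deg 0.2
```

During the tilt the bar was lightly touched (about 9 N), so bar contact is at roughly d≈19. It's free again now. I'll push on toward balance.

```bash

python3 -m crank '{"hand":[255,255,255,255,255],"translation":[[0.0005,0,-0.0018],[0.001,0,-0.0036],[0.0016,0,-0.0054],[0.0022,0,-0.0071],[0.0028,0,-0.0089]],"dr":[[0,-0.0175,0],[0,-0.0349,0],[0,-0.0524,0],[0,-0.0698,0],[0,-0.0873,0]]}'
python3 -m crank '{"hand":[255,255,255,255,255],"translation":[[0.0005,0,-0.0018],[0.001,0,-0.0036],[0.0016,0,-0.0054],[0.0022,0,-0.0071],[0.0028,0,-0.0089]],"dr":[[0,-0.0175,0],[0,-0.0349,0],[0,-0.0524,0],[0,-0.0698,0],[0,-0.0873,0]]}'
python3 plan.py 86,28,40,19
python3 - <<'E'
import cv2
from h import *
im,d=cams.get_image("scene"); np.save("pics/s4d.npy",d);cv2.imwrite("pics/s4.png",im); cv2.imwrite("pics/c5.png",cv2.resize(im[130:250,180:300],(600,600),interpolation=cv2.INTER_CUBIC))
E
```

```text
time_s: 4.1
position: [0.5325, 0.0994, 0.1685]
tool_rot: [[-0.165, 0.941, 0.294], [0.456, 0.338, -0.824], [-0.875, -0.002, -0.485]]
ft_force: [0.9, -0.6, 0.3]
grip_width: -0.0003
time_s: 4.6
position: [0.5294, 0.1082, 0.1705]
tool_rot: [[-0.139, 0.941, 0.308], [0.382, 0.338, -0.86], [-0.914, -0.002, -0.406]]
ft_force: [-0.4, -0.7, 0.8]
grip_width: -0.0001
86,28,40,19 tcp [0.529 0.109 0.172] gap to plate mm 7.7 T [-0.0011, 0.0003, -0.0011] dr [-0.0018, 0.0003, 0.0012] deg 0.1
```

View pics/c5.png

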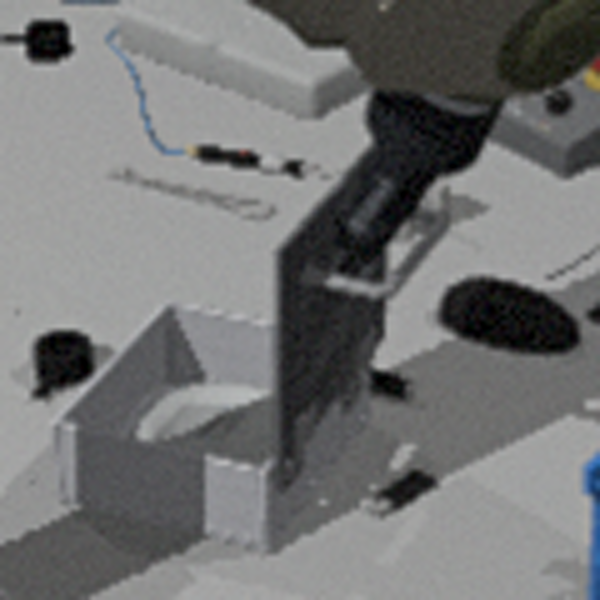

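The cover is now upright and resting against the fingertips. I'll continue slowly over the balance point and watch the forces.

```bash

python3 -m crank '{"hand":[255,255,255,255,255],"translation":[[0.0003,0,-0.0012],[0.0007,0,-0.0024],[0.001,0,-0.0036],[0.0014,0,-0.0048],[0.0018,0,-0.006]],"dr":[[0,-0.0116,0],[0,-0.0233,0],[0,-0.0349,0],[0,-0.0465,0],[0,-0.0582,0]]}'
python3 -m crank '{"hand":[255,255,255,255,255],"translation":[[0.0003,0,-0.0012],[0.0007,0,-0.0024],[0.001,0,-0.0036],[0.0014,0,-0.0048],[0.0018,0,-0.006]],"dr":[[0,-0.0116,0],[0,-0.0233,0],[0,-0.0349,0],[0,-0.0465,0],[0,-0.0582,0]]}'
python3 -m crank '{"hand":[255,255,255,255,255],"translation":[[0.0003,0,-0.0012],[0.0007,0,-0.0024],[0.001,0,-0.0036],[0.0014,0,-0.0048],[0.0018,0,-0.006]],"dr":[[0,-0.0116,0],[0,-0.0233,0],[0,-0.0349,0],[0,-0.0465,0],[0,-0.0582,0]]}'
python3 plan.py 76,28,40,19 
python3 - <<'E'
from h import *
im,d=cams.get_image("scene"); v,u=np.mgrid[0:420,0:560]
p=P("scene",np.c_[u.ravel(),v.ravel()],d.ravel())
from plan import XH,YH
X=p@XH-.061;Y=p@YH-.545;Zz=p[:,2]-.067
# plate part beside handle/fingers: near-side strip
k=(abs(Y+.068)<.014)&(Zz>.03)&(Zz<.18)&(X<.1)&(X>-.16); X,Zz=X[k],Zz[k]
ang=np.polyfit(Zz,X,1); print(k.sum(),"cover angle ~",90+np.degrees(np.arctan(ang[0])),"resid",np.std(X-np.polyval(ang,Zz)))
cv2.imwrite("pics/c6.png",cv2.resize(im[130:250,180:300],(600,600),interpolation=cv2.INTER_CUBIC))
E
```

```text
time_s: 5.15
position: [0.5273, 0.1139, 0.1713]
tool_rot: [[-0.121, 0.941, 0.316], [0.332, 0.338, -0.881], [-0.936, -0.002, -0.353]]
ft_force: [0.4, -0.6, 0.1]
grip_width: 0.0002
time_s: 5.65
position: [0.5252, 0.1199, 0.1718]
tool_rot: [[-0.102, 0.941, 0.322], [0.28, 0.338, -0.899], [-0.955, -0.002, -0.298]]
ft_force: [0.8, -0.2, -0.1]
grip_width: 0.0001
time_s: 6.15
position: [0.5231, 0.1257, 0.1718]
tool_rot: [[-0.083, 0.941, 0.327], [0.227, 0.338, -0.913], [-0.97, -0.002, -0.242]]
ft_force: [-0.5, -0.4, -0.6]
grip_width: -0.0002
76,28,40,19 tcp [0.523 0.126 0.173] gap to plate mm 7.7 T [-0.0012, 0.0002, -0.0007] dr [-0.0016, -0.0, 0.0014] deg 0.1
211 cover angle ~ 87.71459063583238 resid 0.010424073593444555
```

View pics/c6.png

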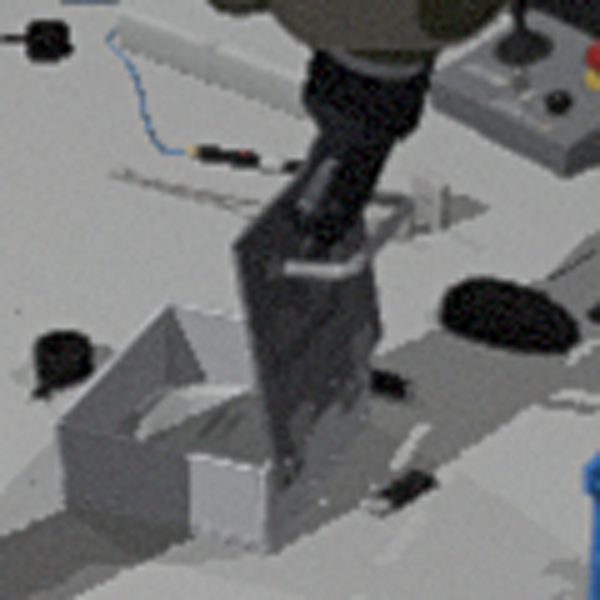

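The cover leans a few degrees forward of upright and is about to settle onto the fingers. I'll continue at 1.2°/row and check for load on the bar.

```bash

python3 -m crank '{"hand":[255,255,255,255,255],"translation":[[0.0003,0,-0.0012],[0.0007,0,-0.0024],[0.001,0,-0.0036],[0.0014,0,-0.0048],[0.0018,0,-0.006]],"dr":[[0,-0.0116,0],[0,-0.0233,0],[0,-0.0349,0],[0,-0.0465,0],[0,-0.0582,0]]}'
python3 -m crank '{"hand":[255,255,255,255,255],"translation":[[0.0003,0,-0.0012],[0.0007,0,-0.0024],[0.001,0,-0.0036],[0.0014,0,-0.0048],[0.0018,0,-0.006]],"dr":[[0,-0.0116,0],[0,-0.0233,0],[0,-0.0349,0],[0,-0.0465,0],[0,-0.0582,0]]}'
python3 -m crank '{"hand":[255,255,255,255,255],"translation":[[0.0003,0,-0.0012],[0.0007,0,-0.0024],[0.001,0,-0.0036],[0.0014,0,-0.0048],[0.0018,0,-0.006]],"dr":[[0,-0.0116,0],[0,-0.0233,0],[0,-0.0349,0],[0,-0.0465,0],[0,-0.0582,0]]}'
python3 -m crank '{"hand":[255,255],"translation":[[0,0,0],[0,0,0]],"dr":[[0,0,0],[0,0,0]]}'
python3 plan.py 66,28,40,19 
python3 - <<'E'
from h import *
print(sensors.observe()['q'])
im,d=cams.get_image("scene"); np.save("pics/s7d.npy",d);cv2.imwrite("pics/s7.png",im)
cv2.imwrite("pics/c7.png",cv2.resize(im[130:250,180:300],(600,600),interpolation=cv2.INTER_CUBIC))
E
```

```text
time_s: 6.7
position: [0.521, 0.1316, 0.1715]
tool_rot: [[-0.064, 0.941, 0.332], [0.174, 0.338, -0.925], [-0.983, -0.002, -0.185]]
ft_force: [-0.3, -0.6, -0.8]
grip_width: 0.0003
time_s: 7.2
position: [0.5189, 0.1375, 0.1709]
tool_rot: [[-0.045, 0.941, 0.335], [0.12, 0.338, -0.934], [-0.992, -0.002, -0.128]]
ft_force: [0.2, 0.8, -0.0]
grip_width: 0.0002
time_s: 7.7
position: [0.5168, 0.1433, 0.1699]
tool_rot: [[-0.025, 0.941, 0.337], [0.065, 0.338, -0.939], [-0.998, -0.002, -0.07]]
ft_force: [-0.3, 0.6, 0.5]
grip_width: 0.0001
time_s: 7.9
position: [0.5168, 0.1433, 0.1699]
tool_rot: [[-0.026, 0.941, 0.337], [0.066, 0.338, -0.939], [-0.997, -0.002, -0.071]]
ft_force: [-0.7, 0.8, 0.1]
grip_width: -0.0001
66,28,40,19 tcp [0.517 0.143 0.171] gap to plate mm 7.7 T [-0.0013, 0.0002, -0.0002] dr [-0.0011, -0.001, 0.0017] deg 0.1
[  0.96404803  23.73611096  82.14067855   3.93232968  75.56186255
 -19.82184102]
```

View pics/c7.png

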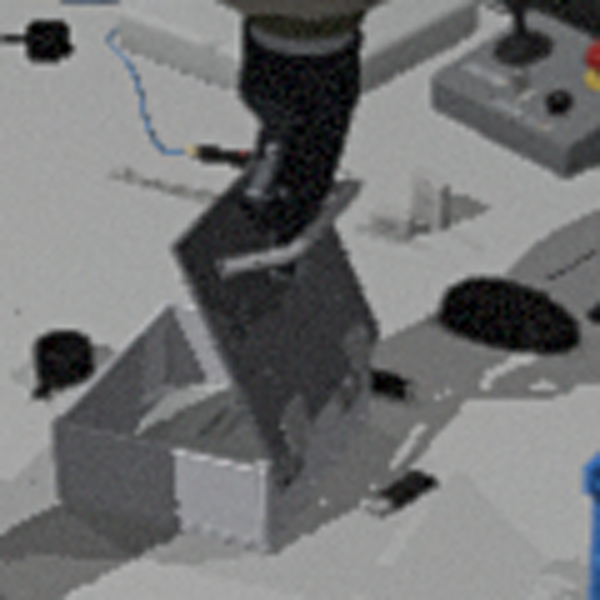

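The cover's bar now rests on the far side of the fingers and the case hasn't shifted. Next I'll change the tilt to 35° while lowering to 56°, then continue with a rigid turn.

```bash
python3 - <<'E'
from plan import *
p0,R0=pose(66,28,40,19)
for k in range(1,6):
    t,dr=rel(*pose(66-2*k,28+1.4*k,40-1.6*k,19),p0,R0); print(t.round(4).tolist(),dr.round(4).tolist())
p0,R0=pose(56,35,32,19)
for k in (2,4,6,8,10):
    t,dr=rel(*pose(56-k,35,32,19),p0,R0); print(k,t.round(4).tolist(),dr.round(4).tolist())
E
```

```text
[-0.001, 0.0, -0.0046] [-0.0, -0.0105, -0.0]
[-0.0018, -0.0, -0.0091] [-0.0, -0.0209, -0.0]
[-0.0025, 0.0, -0.0137] [0.0, -0.0314, 0.0]
[-0.003, -0.0, -0.0183] [0.0, -0.0419, 0.0]
[-0.0033, 0.0, -0.0229] [-0.0, -0.0524, 0.0]
2 [0.0016, -0.0, -0.0038] [0.0, -0.0349, 0.0]
4 [0.0034, 0.0, -0.0074] [-0.0, -0.0698, -0.0]
6 [0.0053, -0.0, -0.0111] [0.0, -0.1047, -0.0]
8 [0.0073, -0.0, -0.0146] [0.0, -0.1396, 0.0]
10 [0.0095, -0.0, -0.0181] [-0.0, -0.1745, 0.0]
```

```bash

python3 -m crank '{"hand":[255,255,255,255,255],"translation":[[-0.001,0,-0.0046],[-0.0018,0,-0.0091],[-0.0025,0,-0.0137],[-0.003,0,-0.0183],[-0.0033,0,-0.0229]],"dr":[[0,-0.0105,0],[0,-0.0209,0],[0,-0.0314,0],[0,-0.0419,0],[0,-0.0524,0]]}'
python3 plan.py 56,35,32,19
python3 -m crank '{"hand":[255,255,255,255,255],"translation":[[0.0016,0,-0.0038],[0.0034,0,-0.0074],[0.0053,0,-0.0111],[0.0073,0,-0.0146],[0.0095,0,-0.0181]],"dr":[[0,-0.0349,0],[0,-0.0698,0],[0,-0.1047,0],[0,-0.1396,0],[0,-0.1745,0]]}'
python3 -m crank '{"hand":[255,255,255,255,255],"translation":[[0.0016,0,-0.0038],[0.0034,0,-0.0074],[0.0053,0,-0.0111],[0.0073,0,-0.0146],[0.0095,0,-0.0181]],"dr":[[0,-0.0349,0],[0,-0.0698,0],[0,-0.1047,0],[0,-0.1396,0],[0,-0.1745,0]]}'
python3 plan.py 36,35,32,19; python3 -c "
from rig import sensors;s=sensors.observe();print(s['q'])"
```

```text
time_s: 8.45
position: [0.509, 0.165, 0.1749]
tool_rot: [[-0.007, 0.941, 0.338], [0.016, 0.338, -0.941], [-1.0, -0.002, -0.017]]
ft_force: [-0.4, -0.8, 0.1]
grip_width: -0.0
56,35,32,19 tcp [0.509 0.165 0.176] gap to plate mm 10.1 T [-0.0012, 0.0002, 0.0003] dr [-0.0009, -0.0, 0.0016] deg 0.1
time_s: 8.95
position: [0.5029, 0.1822, 0.1657]
tool_rot: [[0.052, 0.941, 0.334], [-0.148, 0.338, -0.929], [-0.988, -0.001, 0.157]]
ft_force: [-0.6, 0.3, 0.6]
grip_width: 0.0
time_s: 9.45
position: [0.4973, 0.1977, 0.1535]
tool_rot: [[0.109, 0.941, 0.32], [-0.307, 0.338, -0.889], [-0.945, -0.001, 0.326]]
ft_force: [-1.2, 0.4, -0.2]
grip_width: 0.0004
36,35,32,19 tcp [0.498 0.197 0.155] gap to plate mm 10.1 T [-0.001, 0.0001, 0.0008] dr [-0.0003, 0.0007, 0.0013] deg 0.1
[ 18.08830106  26.12443166  83.61659687 -20.18797895  70.89272124
   5.08076282]
```

Forces are near the noise level, so I'll check the cover angle from depth.

```bash
cat > ang.py <<'E'
from h import *
from plan import XH,YH
im,d=cams.get_image("scene"); v,u=np.mgrid[0:420,0:560]
p=P("scene",np.c_[u.ravel(),v.ravel()],d.ravel())
X=p@XH-.061;Y=p@YH-.545;Zz=p[:,2]-.067
k=(abs(Y+.07)<.015)&(Zz>-.01)&(X<.0)&(X>-.18)&(Zz<.18)&(d.ravel()>0); X,Zz=X[k],Zz[k]
r=np.hypot(X,Zz);a=np.degrees(np.arctan2(Zz,-X)-np.arcsin(np.clip(.006/r,-1,1)))
k=r>.07; h,e=np.histogram(a[k],bins=np.arange(-10,100,4)); print("cover angle hist",[(int(b),int(c)) for b,c in zip(e,h) if c>2],"median",np.median(a[k]))
cv2.imwrite("pics/last.png",cv2.resize(im[130:250,180:300],(600,600),interpolation=cv2.INTER_CUBIC))
f=sensors.observe();print(f['ft_force'])
E
python3 ang.py
```

```text
cover angle hist [(-10, 17), (-6, 48), (-2, 3), (30, 51), (34, 152), (38, 5), (50, 13), (54, 32), (58, 24)] median 35.02874096023236
[-1.26705108  0.69228384 -1.30894813]
```

View pics/last.png

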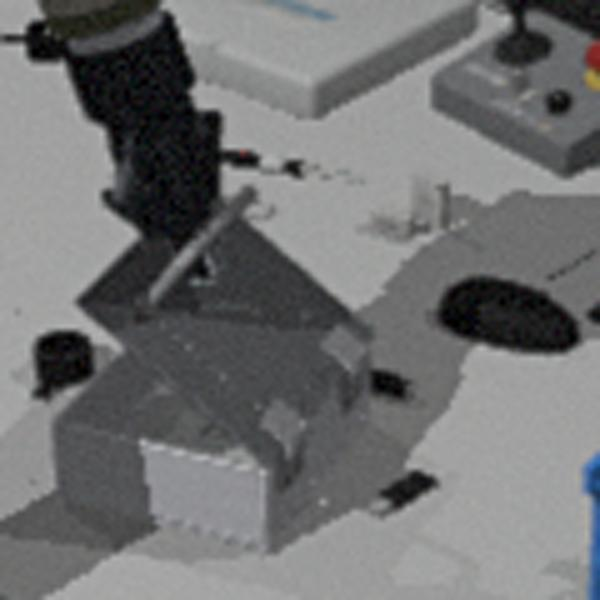

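The cover is at about 35° and following, with its bar on the fingers. I'll continue lowering, slower near the end.

```bash

python3 -m crank '{"hand":[255,255,255,255,255],"translation":[[0.0016,0,-0.0038],[0.0034,0,-0.0074],[0.0053,0,-0.0111],[0.0073,0,-0.0146],[0.0095,0,-0.0181]],"dr":[[0,-0.0349,0],[0,-0.0698,0],[0,-0.1047,0],[0,-0.1396,0],[0,-0.1745,0]]}'
python3 -m crank '{"hand":[255,255,255,255,255],"translation":[[0.0016,0,-0.0038],[0.0034,0,-0.0074],[0.0053,0,-0.0111],[0.0073,0,-0.0146],[0.0095,0,-0.0181]],"dr":[[0,-0.0349,0],[0,-0.0698,0],[0,-0.1047,0],[0,-0.1396,0],[0,-0.1745,0]]}'
python3 plan.py 16,35,32,19
python3 -m crank '{"hand":[255,255,255,255,255],"translation":[[0.0008,0,-0.0019],[0.0016,0,-0.0038],[0.0025,0,-0.0056],[0.0034,0,-0.0074],[0.0043,0,-0.0093]],"dr":[[0,-0.0175,0],[0,-0.0349,0],[0,-0.0524,0],[0,-0.0698,0],[0,-0.0873,0]]}'
python3 -m crank '{"hand":[255,255,255,255,255],"translation":[[0.0008,0,-0.0019],[0.0016,0,-0.0038],[0.0025,0,-0.0056],[0.0034,0,-0.0074],[0.0043,0,-0.0093]],"dr":[[0,-0.0175,0],[0,-0.0349,0],[0,-0.0524,0],[0,-0.0698,0],[0,-0.0873,0]]}'
python3 plan.py 6,35,32,19;python3 ang.py
```

```text
time_s: 10.0
position: [0.4926, 0.2107, 0.1386]
tool_rot: [[0.163, 0.941, 0.296], [-0.456, 0.338, -0.823], [-0.875, -0.001, 0.485]]
ft_force: [-0.9, 1.3, 0.9]
grip_width: -0.0001
time_s: 10.5
position: [0.4888, 0.2213, 0.1214]
tool_rot: [[0.212, 0.941, 0.264], [-0.592, 0.338, -0.731], [-0.777, -0.001, 0.629]]
ft_force: [-1.5, 1.4, -0.0]
grip_width: 0.0
16,35,32,19 tcp [0.489 0.221 0.123] gap to plate mm 10.1 T [-0.0009, 0.0002, 0.001] dr [0.0001, -0.0003, 0.0016] deg 0.1
time_s: 11.0
position: [0.4874, 0.2251, 0.1123]
tool_rot: [[0.234, 0.941, 0.244], [-0.654, 0.338, -0.677], [-0.719, -0.001, 0.695]]
ft_force: [-1.0, 0.1, 0.3]
grip_width: 0.0001
time_s: 11.5
position: [0.4861, 0.2287, 0.1026]
tool_rot: [[0.254, 0.941, 0.223], [-0.711, 0.338, -0.617], [-0.656, -0.002, 0.755]]
ft_force: [-0.4, 0.6, -0.8]
grip_width: 0.0003
6,35,32,19 tcp [0.486 0.229 0.104] gap to plate mm 10.1 T [-0.001, 0.0002, 0.001] dr [0.0006, 0.0005, 0.002] deg 0.1
cover angle hist [(-10, 21), (-6, 44), (-2, 5), (2, 136), (6, 35), (10, 3), (18, 4), (22, 23), (26, 41), (30, 5)] median 5.04698421218141
[-0.23914432  2.10236445 -0.65631561]
```

The cover is at about 5°. I'll finish at 0.6°/row to a nominal -2°, where the bar lifts off the fingers.

```bash

python3 -m crank '{"hand":[255,255,255,255,255],"translation":[[0.0005,0,-0.0012],[0.001,0,-0.0023],[0.0015,0,-0.0034],[0.002,0,-0.0046],[0.0025,0,-0.0056]],"dr":[[0,-0.0105,0],[0,-0.021,0],[0,-0.0314,0],[0,-0.0419,0],[0,-0.0524,0]]}'
python3 -m crank '{"hand":[255,255,255,255,255],"translation":[[0.0005,0,-0.0012],[0.001,0,-0.0023],[0.0015,0,-0.0034],[0.002,0,-0.0046],[0.0025,0,-0.0056]],"dr":[[0,-0.0105,0],[0,-0.021,0],[0,-0.0314,0],[0,-0.0419,0],[0,-0.0524,0]]}'
python3 -m crank '{"hand":[255,255,255],"translation":[[0.0005,0,-0.0012],[0.001,0,-0.0023],[0.0016,0,-0.0038]],"dr":[[0,-0.0105,0],[0,-0.021,0],[0,-0.0349,0]]}'
python3 plan.py -2,35,32,19;python3 ang.py
```

```text
time_s: 12.05
position: [0.4854, 0.2303, 0.0968]
tool_rot: [[0.265, 0.941, 0.209], [-0.742, 0.338, -0.579], [-0.616, -0.002, 0.788]]
ft_force: [-0.7, 0.3, -1.6]
grip_width: -0.0001
time_s: 12.55
position: [0.485, 0.2317, 0.091]
tool_rot: [[0.276, 0.941, 0.195], [-0.771, 0.338, -0.539], [-0.573, -0.001, 0.819]]
ft_force: [-0.5, -0.8, -0.9]
grip_width: 0.0004
time_s: 12.85
position: [0.4847, 0.2325, 0.0869]
tool_rot: [[0.283, 0.941, 0.185], [-0.79, 0.338, -0.512], [-0.545, -0.001, 0.839]]
ft_force: [-0.3, -0.1, -0.3]
grip_width: 0.0002
-2,35,32,19 tcp [0.485 0.233 0.088] gap to plate mm 10.1 T [-0.0006, 0.0002, 0.0009] dr [0.0005, 0.0001, 0.0018] deg 0.1
cover angle hist [(-10, 17), (-6, 36), (-2, 133), (2, 18), (14, 12), (18, 21), (22, 5)] median 0.28063147498894603
[-1.17242364 -0.3855726  -1.01904931]
```

View pics/last.png

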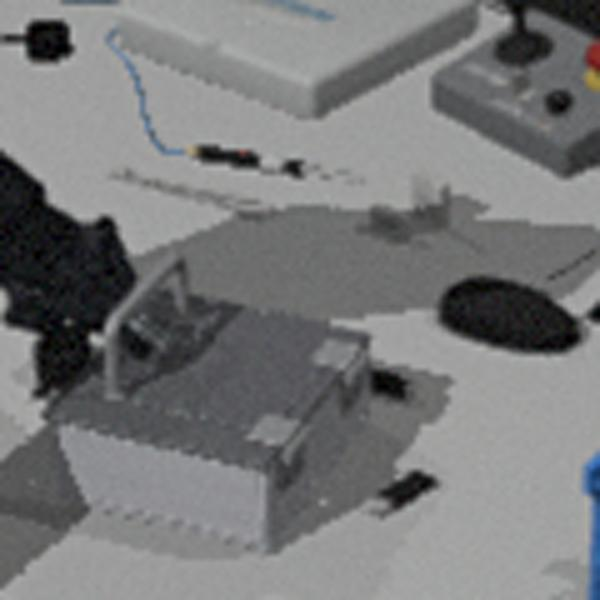

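The cover looks shut, measuring 0.3° with no contact force, and the fingers are free between bar and plate. I'll withdraw along the finger axis.

```bash

python3 -m crank '{"hand":[255,255,255,255,255],"translation":[[-0.008,0,0],[-0.016,0,0],[-0.026,0,0],[-0.036,0,0],[-0.046,0,0]],"dr":[[0,0,0],[0,0,0],[0,0,0],[0,0,0],[0,0,0]]}'
python3 -m crank '{"hand":[255,255,255,255,255],"translation":[[-0.015,0,0],[-0.04,0,0],[-0.07,0,0],[-0.10,0,0],[-0.10,0,0]],"dr":[[0,0,0],[0,0,0],[0,0,0],[0,0,0],[0,0,0]]}'
python3 ang.py; python3 - <<'E'
from h import *
from plan import XH,YH
for n in ("scene","side"):
    im,d=cams.get_image(n); v,u=np.mgrid[0:420,0:560]
    p=P(n,np.c_[u.ravel(),v.ravel()],d.ravel())
    X=p@XH-.061;Y=p@YH-.545;z=p[:,2]
    k=(abs(Y)<.08)&(X<-.015)&(X>-.155)&(z>.05)&(z<.09); A=np.c_[-X[k],np.ones(k.sum())]; c=np.linalg.lstsq(A,z[k],rcond=None)[0]
    m=(abs(z-.073)<.006)&(abs(Y)<.11)&(X<.03)&(X>-.2)
    print(n,k.sum(),"tilt deg %.2f z@hinge %.4f"%(np.degrees(np.arctan(c[0])),c[1]),"top x",np.percentile(X[m],[1,99]).round(3),"y",np.percentile(Y[m],[1,99]).round(3))
    cv2.imwrite(f"pics/end_{n}.png",im)
E
```

```text
time_s: 13.4
position: [0.4714, 0.2697, 0.1127]
tool_rot: [[0.283, 0.941, 0.185], [-0.789, 0.338, -0.513], [-0.546, -0.001, 0.838]]
ft_force: [0.3, 0.5, 0.2]
grip_width: 0.0001
time_s: 13.9
position: [0.4427, 0.3508, 0.1687]
tool_rot: [[0.287, 0.94, 0.184], [-0.786, 0.341, -0.515], [-0.547, 0.003, 0.837]]
ft_force: [-0.3, -0.8, 0.2]
grip_width: 0.0
cover angle hist [(-10, 12), (-6, 33), (-2, 141), (2, 17), (18, 3)] median 0.00427866353459301
[-0.38573517 -0.12735623 -0.13729282]
scene 1100 tilt deg 0.35 z@hinge 0.0737 top x [-0.165  0.001] y [-0.088  0.087]
side 1010 tilt deg -0.46 z@hinge 0.0755 top x [-0.162  0.001] y [-0.085  0.087]
```

View pics/last.png

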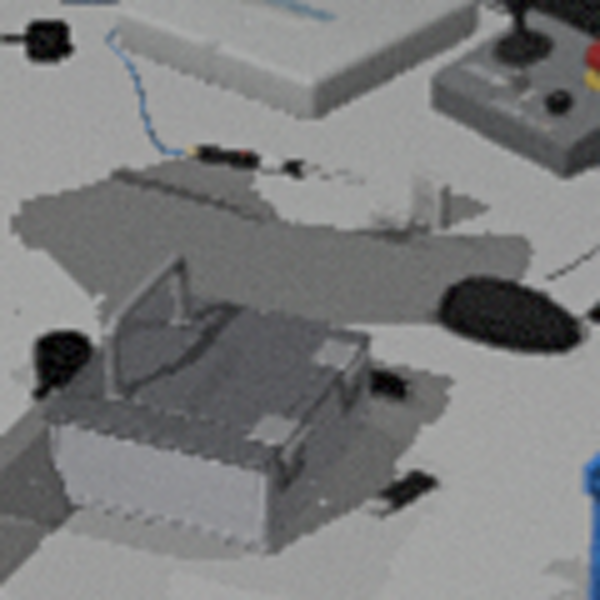

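The cover is flat on the case at (0±0.5)° with its top at 73–75 mm. The case is where it was, the bystanders in view are undisturbed, and the hand is clear. I'll hand the job in.

```bash
python3 -m crank '{"hand":[255,255,255],"translation":[[0,0,0],[0,0,0],[0,0,0]],"dr":[[0,0,0],[0,0,0],[0,0,0]]}'; python3 -c "
from rig import env;print(env.close_job())"
```

```text
time_s: 14.35
position: [0.4436, 0.3472, 0.1663]
tool_rot: [[0.281, 0.941, 0.186], [-0.79, 0.337, -0.513], [-0.545, -0.002, 0.838]]
ft_force: [-0.1, 0.8, 1.0]
grip_width: 0.0003
the job is handed in; nothing more can be done
None
```

The cover is shut on the case and the fingers are away; I handed the job in at 14.35 s of the 48 s allowed.

I slid the shut fingers into the handle gap, pushed the cover over its balance point and caught the bar on their far side. I then lowered it at 20°/s, slowing to 6°/s at the end, and backed out along the finger axis.

**Last checks:**
- **Cover:** the depth fit gave 0.35° from the scene view and -0.46° from the side view, flat within measuring noise. The cover's top is at 74–75 mm, where 73 mm was expected.
- **Case and bystanders:** the case outline is where it was at the start to a few millimetres. The things near the case in the last scene picture look undisturbed. I did not check the objects further to the right again.
- **Hand:** clear of everything, with the wrist force at noise level.

**One blemish:** while tilting the fingers in the gap, before any lifting, they pressed the bar toward its stop with about 9–10 N for a moment. The contact came about 3 mm earlier than planned. All later readings were at most about 2 N.

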